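# Shift the pipe-turner gearbox into third

## Task

Put the pipe-turner's gearstick into third gear. It has been left somewhere in the left-hand channel of the H-shaped gate: with the fingertips, push it level with the cross slot, push it across to the right-hand channel, then push it forward, fully home into the third slot (far right, three dots). Only push the stick, do not grip or force it (keep under about 35 N), leave everything else on the bench where it lies, and finish clear of the stick.

Things in the scene. Friction and masses are not known exactly. Their poses are not given: they have to be found in the camera images.
- drive: Pipe-turner drive bolted to the bench: green gearbox 160 mm deep (x), 180 wide (y), 95 high, on a 190 x 210 mm foot. Origin: middle of its underside, on the bench. Its x axis points forward (away from the operator on the robot's side), y left, z up; turned up to 0.35 rad about the vertical. To its left a pipe lies on rollers.
- gate (a point): Centre of the gate plate's upper face, 114 mm above the bench; axes as the drive's. Plate: aluminium, 120 (x) by 112 mm (y). H slot, measured from here: cross slot along y at x = 0, 18 mm wide; two channels along x at y = +25 (left) and -25 mm (right), 18 mm wide, ending at x = +40 and -40 mm. Black dots number the slots: 1 far left, 2 near left, 3 far right, 4 near right.
- slot3 (a point): Far end of the third slot (the one to reach), on the plate's upper face: 40 mm forward and 25 mm right of point gate. Three black dots lie just beyond it.
- pipe (a point): Top of the steel pipe on the rollers, about 166 mm above the bench, 215 mm left of the drive's origin. Pipe, rollers and bed fill y = 85 to 325 mm and x = -75 to 75 mm in the drive's frame; fixed.
- gearstick: Steel rod 10 mm thick through the gate, red ball knob 42 mm across. Origin: ball's centre, 190 mm above the bench when upright. Swings about a pivot 165 mm below the ball, 25 mm above the drive's origin. Friction holds it where left; 4 to 8 N sideways at the ball moves it. Stops at the slot ends are firm, but a rubber joint 58 mm below the ball gives 1 mm there per 4 N and springs back.
- across (a joint): Sideways angle of the gearstick, rad: 0 in the middle, positive to the right (-y of the drive). About -0.27 in the left channel, +0.27 in the right one (ball some 44 mm off the middle). Ball's y in the drive's frame = -165 mm x sin(across) x cos(fore).
- fore (a joint): Forward angle of the gearstick, rad: 0 level with the cross slot, positive forward. Ball's x in the drive's frame = 165 mm x sin(fore). The stick crosses only within about 0.04 of 0. Fully home it reads about +0.31 (forward) or -0.31 (back), ball some 50 mm off the middle. Starts anywhere from -0.3 to 0.3, in the left channel.
- level: Bystander: red spirit level standing on its long edge, 220 x 22 x 45 mm, origin at the middle of its underside, x along its length; just right of the gearbox.
- hammer: Bystander: hammer lying on the bench to the right of the level, 240 mm long, less than 50 mm high, x along its handle.
- stub_bin: Bystander: rusty open steel bin, 100 mm cube, on the left, past the pipe; origin at the middle of its underside.
- coupling: Bystander: dark steel pipe ring, 88 mm across and 50 mm high, standing beyond the gearbox; origin at the middle of its underside.

How it is judged (in metres and radians):
On the way:
1. the stick has been pushed across into the right-hand channel, level with the cross slot (value of joint across above 0.2 rad and value of joint fore between -0.15 and 0.15 rad).
At the end, for the whole second after the job is handed in: The stick stands still in the third slot: across above 0.2 rad (right-hand channel) and fore above 0.27 rad (the ball within about 7 mm of the slot's end); level, hammer, bin and ring are each within 20 mm of where they began (value of joint fore above 0.27 rad and value of joint across above 0.2 rad and linear speed of gearstick below 0.01 m/s and distance of each of level, hammer, stub_bin, coupling from where it was at the start of the episode below 0.02 m); the robot touches nothing.
It fails at once if the stick is gripped or forced: fingers press it with more than 35 N (contact force between the fingers and gearstick above 35 N).
It fails at once if a bystander (level, hammer, bin or ring) is moved by more than 20 mm (distance of any of level, hammer, stub_bin, coupling from where it was at the start of the episode above 0.02 m).
It also fails if it takes over 67 s, if anything falls off the work surface, if the arm or the gripper's body presses on something with over 40 N, if the wrist force passes 120 N, or if a joint passes its speed limit or range.

## Robot

A 7-joint arm with a two-finger parallel gripper is mounted at the origin on the work surface. World frame = base frame: x ahead of the robot, y to its left, z up, the work surface at z = 0. Lengths are in mm, angles in rad, forces in N, time in s.
With the tool pointing down it reaches from about 350 to 900 mm from the base axis. Payload 19.9 kg.
Tool frame: the origin (TCP) lies midway between the tips of the shut fingers; the grasp point (between the pads) lies 19 mm behind it; x points along the fingers, y is the direction in which the jaws open and shut, and the axes are right-handed (so a half turn about x gives the same grasp; the last joint's range is limited). The gripper opens to 85 mm and grips with 20 to 120 N. Pads are 22 mm wide; open, the fingers measure 114 mm over their backs; the gripper's body (76 mm by 85 mm) begins 54 mm behind the grasp point. The pads swing forward as they close: fully open they stand 13 mm farther back than shut.
Start: joints at [-1.194, 0.417, -0.01, 1.614, 0.005, 1.111, -0.053], TCP at [253.582, 571.225, 231.26] pointing down, gripper open.
Joint ranges: [-2.81, 2.81], [-0.39, 2.02], [-1.27, 1.25], [0.06, 2.57], [-1.19, 4.33], [0.19, 2], [-2.82, 2.82]. Speed limits (rad/s): [1.89, 1.89, 2.39, 2.39, 3.01, 3.01, 3.01].

## Interface

Orientations are given as a rotation vector (axis times angle).
In Python, from bench import * gives the robot as it stands. The module is installed in compiled form; this text tells all that it offers.
- The arm moves only by the shell command python3 -m handwheel 'ROWS' [FORCE]. ROWS is JSON, a list of rows, each a list of 3 entries, a list of its own where there are three numbers: the opening, from 0 (shut) to 1 (fully open), then the shift along the world's x, y, z in mm, then the turn, a rotation vector about the world's x, y, z in degrees. In form: [[gripper, [tx, ty, tz], [rx, ry, rz]], ...]. A call has 1 to 5 rows; each row shifts and turns the commanded pose from where the row before left it; what a row does not reach is not made up. A row lasts 1/12 s, in which the tool goes at most 41.7 mm and 7.16 degrees, less where a joint would pass 70% of its speed; a pose out of reach is approached as far as the arm can. A call is refused whole if a number of a shift passes 41.7 or a number of a turn 7.16, either way. A call with a gripper value outside its range is refused whole. The fingers move at their own pace and stop on an object; FORCE is the grip in N (left out, the last holds). Time passes only in rows, so rows that do not move let the fingers close. It gives the time, the measured TCP pose, the force and the opening at its end, in the units of the state.
- observe(): the state, without advancing time (a new reading comes with each control period).
- get_image(name): name is "scene" or "side" or "wrist"; returns a dict with "img" (480x640x3 uint8, red, green, blue), "mtx" (3x3 intrinsics, pixels), "rvec" (rotation vector, rad) and "tvec" (3), from world to camera coordinates, as OpenCV has them. Camera axes: x right, y down, z forward; pixel columns grow to the right and rows downward; lengths in mm; the calibration is good to about 2 mm. A picture is of the moment at which its call begins. There is no depth.
- hand_in(): hands the job in, once; it reports no verdict.
The state is a dict: "time": time; "q": joint angles; "joint_vel": joint speeds; "joint_efforts": joint torques, N m; "position": TCP position; "eef_rot": TCP orientation; "wrist_force": force on the tool from outside, world axes, zero at the start; "torque": the same for the moment, N m; "width": opening from 0.0 (shut) to 1.0 (fully open).
Only numpy, scipy, OpenCV 4.12 (cv2) and the standard library are available. Lean on these libraries where they do the work, as an engineer would, in place of code of your own. Each camera call takes 0.05 s, during which the arm holds its last target. There are 200 camera calls.

## Working session

There is one attempt and no reset: what is moved stays moved. The work goes in short steps, Python scripts to look and compute and a shell command to move; the robot and the scene stay as the last step left them, time stands still between calls to the robot, and variables do not carry over. Pictures are saved under pics/ and viewed, about 8 in all and at most 12, crops included, and the job is handed in when it is done.

```bash
mkdir -p pics; cat > h.py <<'E'
from bench import *
import numpy as np, cv2
def cam(n):
    d=get_image(n); R=cv2.Rodrigues(np.array(d["rvec"],float))[0]
    return d["img"],np.array(d["mtx"],float),R,np.array(d["tvec"],float).ravel()
def ray(c,uv):
    _,K,R,t=c; d=R.T@np.linalg.inv(K)@np.array([*uv,1.]); return -R.T@t,d/np.linalg.norm(d)
def onz(c,uv,z):
    o,d=ray(c,uv); return o+d*(z-o[2])/d[2]
def tri(rs):
    A=sum(np.eye(3)-np.outer(d,d) for o,d in rs); b=sum((np.eye(3)-np.outer(d,d))@o for o,d in rs)
    return np.linalg.solve(A,b)
def proj(c,p):
    _,K,R,t=c; q=K@(R@np.array(p)+t); return q[:2]/q[2]
def save(n,im): cv2.imwrite("pics/"+n,im[:,:,::-1])
E
python3 - <<'E'
from h import *
s=observe()
print({k:np.round(s[k],3) for k in ("time","position","eef_rot","wrist_force","width")})
for n in("scene","side"):
    c=cam(n); save(n+"0.png",c[0]); print(n,np.round(-c[2].T@c[3]))
E
```

```text
{'time': np.float64(0.0), 'position': array([253.477, 570.902, 230.663]), 'eef_rot': array([ 0.327,  1.546, -0.329]), 'wrist_force': array([-0.491, -0.695,  0.434]), 'width': np.float64(1.003)}
scene [1529.  317.  990.]
side [ 146. -659.  831.]
```

View pics/scene0.png

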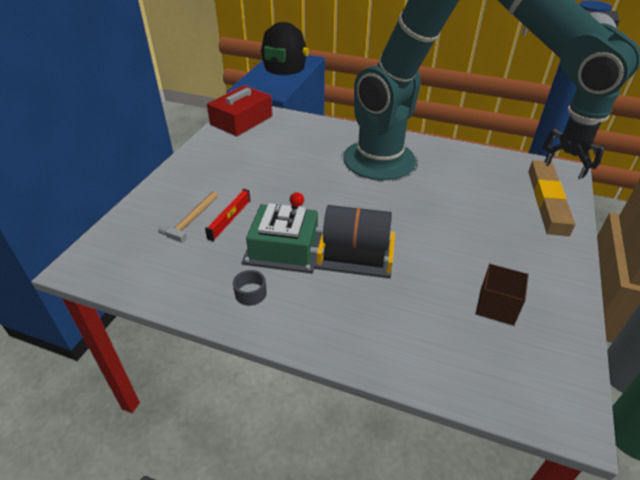

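View pics/side0.png

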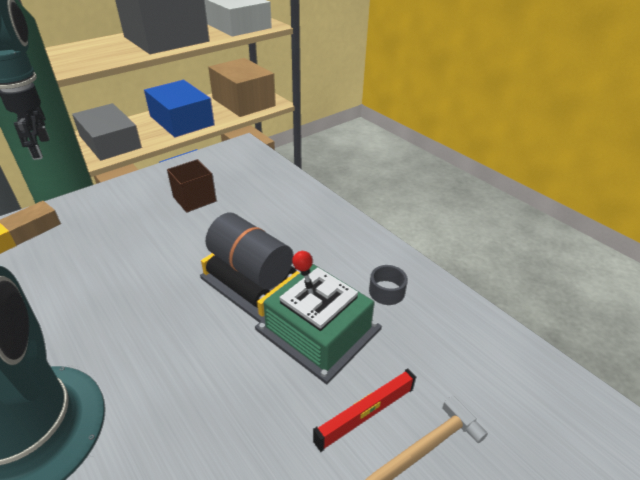

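The scene view shows the gate plate near (283,219) and the ball at (297,200). In the side view the ball is at (303,261) and the plate around (318,296). Next I measure the ball and the plate.

```bash
cat >> h.py <<'E'
def ball(c,near,r=45):
    h=cv2.cvtColor(c[0],cv2.COLOR_RGB2HSV); m=(((h[...,0]<6)|(h[...,0]>174))&(h[...,1]>170)&(h[...,2]>90)).astype(np.uint8)
    n,_,st,ce=cv2.connectedComponentsWithStats(m)
    k=[i for i in range(1,n) if st[i,4]>25 and np.hypot(*(ce[i]-near))<r]
    i=max(k,key=lambda i:st[i,4]); x,y,w,hh,a=st[i]; return np.array([x+w/2-.5,y+hh/2-.5]),a
E
python3 - <<'E'
from h import *
rs=[];cs=[]
for n,b0,pl in(("scene",(297,200),(283,219)),("side",(303,261),(318,296))):
    c=cam(n); b,a=ball(c,b0); rs.append(ray(c,b)); print(n,"ball",b,a)
    im=c[0].astype(int); m=((im.min(2)>170)).astype(np.uint8)
    m=cv2.morphologyEx(m,cv2.MORPH_CLOSE,np.ones((3,3)))
    k,l,st,ce=cv2.connectedComponentsWithStats(m)
    g=[i for i in range(1,k) if np.hypot(*(ce[i]-pl))<40 and st[i,4]>10]
    print([(np.round(ce[i]),st[i,4]) for i in g])
    pts=np.argwhere(np.isin(l,g))[:,::-1]
    w=np.array([onz(c,p,114)[:2] for p in pts],np.float32)
    r=cv2.minAreaRect(w); print("plate",r)
    print(np.round(cv2.boxPoints(r)))
    x,y=map(int,b); cr=c[0][y-50:y+70,x-80:x+80]; cs.append(cv2.resize(cr,None,fx=5,fy=5,interpolation=cv2.INTER_CUBIC)[:300 if 0 else 600])
p=tri(rs); print("ball",p)
save("crops.png",cv2.resize(np.vstack(cs),(400,600)) if 0 else np.hstack([cv2.resize(i,(400,300)) for i in cs]))
E
```

```text
scene ball [297. 199.] 129
[(array([267., 217.]), np.int32(181)), (array([285., 210.]), np.int32(100)), (array([297., 220.]), np.int32(188)), (array([280., 226.]), np.int32(126))]
plate ((573.1179809570312, -142.27923583984375), (116.40422821044922, 109.41190338134766), 10.648706436157227)
[[ 506.  -99.]
 [ 526. -207.]
 [ 640. -185.]
 [ 620.  -78.]]
side ball [302.  260.5] 279
[]Traceback (most recent call last):
  File "<stdin>", line 12, in <module>
cv2.error: OpenCV(4.12.0) /io/opencv/modules/imgproc/src/convhull.cpp:143: error: (-215:Assertion failed) total >= 0 && (depth == CV_32F || depth == CV_32S) in function 'convexHull'
```

```bash
python3 - <<'E'
from h import *
rs=[]
for n,b0,pl in(("scene",(297,200),0),("side",(303,261),(318,296))):
    c=cam(n); b,a=ball(c,b0); rs.append(ray(c,b))
im=c[0].astype(int); m=((im.min(2)>185)|((im.min(2)>130)&(np.ptp(im,axis=2)<25))).astype(np.uint8)
print(im[285:310:5,300:340:8].tolist()[0])
k,l,st,ce=cv2.connectedComponentsWithStats(m)
g=[i for i in range(1,k) if np.hypot(*(ce[i]-pl))<45 and st[i,4]>10 and st[i,4]<3500]
print([(np.round(ce[i]),st[i,4]) for i in g])
pts=np.argwhere(np.isin(l,g))[:,::-1]
if len(pts):
    w=np.array([onz(c,p,114)[:2] for p in pts],np.float32); print(cv2.minAreaRect(w))
p=tri(rs); print("ball",p)
g0=np.array([573,-142.]);a=np.radians(10.65)
X=np.array([np.cos(a),np.sin(a)]);Y=np.array([-np.sin(a),np.cos(a)])
print("drive frame",X@(p[:2]-g0),Y@(p[:2]-g0), "proj ctr",proj(c,[*g0,114]))
E
```

```text
[[225, 227, 228], [32, 32, 32], [45, 44, 44], [222, 224, 224], [224, 226, 227]]
[]
ball [560.73371903 -99.64119228 184.23668378]
drive frame -4.226696340206172 43.89607361327792 proj ctr [319.58849351 293.91201939]
```

```bash
python3 - <<'E'
from h import *
c=cam("side"); im=c[0].astype(int)
m=(im.min(2)>205).astype(np.uint8); k,l,st,ce=cv2.connectedComponentsWithStats(m)
g=[i for i in range(1,k) if np.hypot(*(ce[i]-(318,296)))<45 and 10<st[i,4]<3500]
print([(np.round(ce[i]),st[i,4]) for i in g])
pts=np.argwhere(np.isin(l,g))[:,::-1]
if len(pts):
    w=np.array([onz(c,p,114)[:2] for p in pts],np.float32); print(cv2.minAreaRect(w)); print(cv2.boxPoints(cv2.minAreaRect(w)))
s=observe(); R=cv2.Rodrigues(np.array(s["eef_rot"]))[0]; print(np.round(R,3))
x0,y0=302,275
cr=[cv2.resize(c[0][y0-45:y0+75,x0-80:x0+80],(400,300),interpolation=cv2.INTER_CUBIC)]
d=cam("scene"); cr.append(cv2.resize(d[0][165:285,203:363],(400,300),interpolation=cv2.INTER_CUBIC))
for q in cr: pass
save("crops.png",np.hstack(cr))
E
```

```text
[(array([330., 294.]), np.int32(844)), (array([301., 298.]), np.int32(525))]
((571.134521484375, -141.26968383789062), (118.01905059814453, 110.27091217041016), 10.48751449584961)
[[ 503.07495  -97.79627]
 [ 523.1466  -206.22507]
 [ 639.1941  -184.7431 ]
 [ 619.12244  -76.3143 ]]
[[-0.     0.406  0.914]
 [-0.     0.914 -0.406]
 [-1.    -0.     0.   ]]
```

View pics/crops.png

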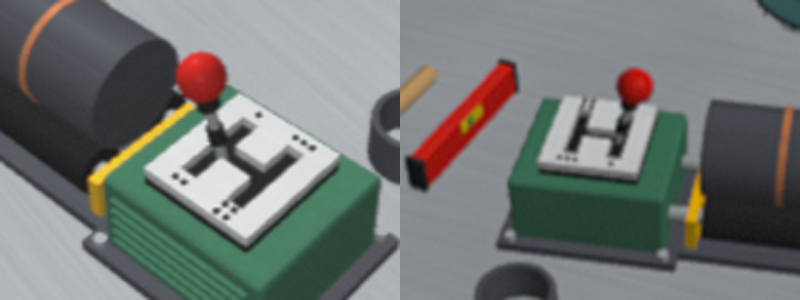

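The side view agrees on the plate: centre about (572,-142), yaw 10.5°. The crop shows the stick in the left channel, close to level with the cross slot, with the ball at drive x' ≈ -3 and y' ≈ 44. I'll go to the ball's left with shut fingers.

```bash
for i in 1; do :; done
python3 -m handwheel '[[0,[17,-36,4],[0,0,6.9]],[0,[17,-36,4],[0,0,6.9]],[0,[17,-36,4],[0,0,6.9]],[0,[17,-36,4],[0,0,6.9]],[0,[17,-36,4],[0,0,6.9]]]' 20
python3 -m handwheel '[[0,[17,-36,0],[0,0,0]],[0,[17,-36,0],[0,0,0]],[0,[17,-36,0],[0,0,0]],[0,[17,-36,0],[0,0,0]],[0,[17,-36,0],[0,0,0]]]'
python3 -m handwheel '[[0,[17,-36,0],[0,0,0]],[0,[17,-36,0],[0,0,0]],[0,[17,-36,0],[0,0,0]],[0,[17,-36,0],[0,0,0]],[0,[0,0,0],[0,0,0]]]'
```

```text
time: 0.82
position: [337.3, 393.5, 251.1]
eef_rot: [-0.138, 1.566, 0.138]
wrist_force: [1.9, 0.2, -0.2]
width: 0.3
time: 1.23
position: [422.2, 213.6, 251.1]
eef_rot: [-0.133, 1.566, 0.134]
wrist_force: [1.6, 1.6, 0.3]
width: -0.002
time: 1.65
position: [492.0, 64.4, 251.1]
eef_rot: [-0.129, 1.566, 0.126]
wrist_force: [0.3, -0.7, -0.5]
width: -0.0
```

```bash
python3 -m handwheel '[[0,[20,-37,0],[0,0,0]],[0,[20,-37,0],[0,0,0]],[0,[19,-36,0],[0,0,0]],[0,[0,0,-30],[0,0,0]],[0,[0,0,0],[0,0,0]]]'
python3 - <<'E'
from h import *
c=cam("side");s=observe();R=cv2.Rodrigues(np.array(s["eef_rot"]))[0];print(np.round(R[:,1],3),np.round(s["position"],1),proj(c,s["position"]))
b,a=ball(c,(302,260)); x,y=map(int,b); save("a1.png",cv2.resize(c[0][y-75:y+45,x-80:x+80],(640,480),interpolation=cv2.INTER_CUBIC)); print(x-80,y-75)
E
```

```text
time: 2.07
position: [547.2, -40.0, 217.1]
eef_rot: [-0.132, 1.571, 0.131]
wrist_force: [-1.8, 0.7, -2.0]
width: 0.0
[-0.168  0.986  0.   ] [547.3 -38.4 219. ] [278.94343817 234.73315257]
221 185
```

View pics/a1.png

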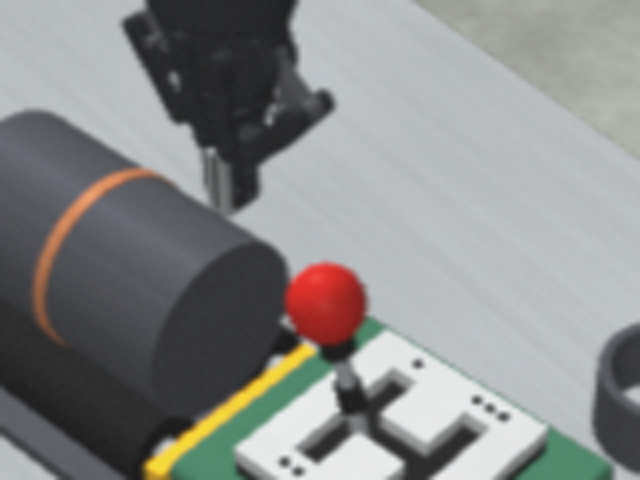

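The finger tip is just left of the ball, above the pipe end, and lined up. I'll descend and begin the sideways push in small steps.

```bash
python3 -m handwheel '[[0,[0,0,-22],[0,0,0]],[0,[0,0,-21],[0,0,0]],[0,[1,-6,0],[0,0,0]],[0,[1,-6,0],[0,0,0]],[0,[0,0,0],[0,0,0]]]'
python3 -m handwheel '[[0,[1,-4,0],[0,0,0]],[0,[0,-2,0],[0,0,0]],[0,[0,-2,0],[0,0,0]],[0,[1,-2,0],[0,0,0]],[0,[0,0,0],[0,0,0]]]'
python3 -m handwheel '[[0,[1,-3,0],[0,0,0]],[0,[0,-3,0],[0,0,0]],[0,[1,-3,0],[0,0,0]],[0,[0,-3,0],[0,0,0]],[0,[0,0,0],[0,0,0]]]'
```

```text
time: 2.53
position: [551.2, -51.0, 179.7]
eef_rot: [-0.134, 1.565, 0.133]
wrist_force: [0.4, -0.8, 0.1]
width: -0.001
time: 2.95
position: [552.6, -60.3, 178.1]
eef_rot: [-0.134, 1.566, 0.133]
wrist_force: [-0.3, -0.8, -0.7]
width: -0.002
time: 3.37
position: [554.7, -71.7, 178.2]
eef_rot: [-0.133, 1.566, 0.134]
wrist_force: [-1.1, 5.2, 5.3]
width: -0.002
```

```bash
python3 -m handwheel '[[0,[1,-4,0],[0,0,0]],[0,[1,-4,1],[0,0,0]],[0,[1,-4,0],[0,0,0]],[0,[0,-4,1],[0,0,0]],[0,[0,0,0],[0,0,0]]]'
python3 - <<'E'
from h import *
rs=[ray(c,ball(c,p)[0]) for c,p in((cam("scene"),(297,200)),(cam("side"),(303,261)))]
p=tri(rs); d=p[:2]-[572,-141.7]; print(p,d@[.983,.183],d@[-.183,.983],observe()["wrist_force"])
E
```

```text
time: 3.78
position: [557.8, -87.9, 180.4]
eef_rot: [-0.133, 1.566, 0.134]
wrist_force: [-0.9, 6.5, 5.5]
width: 0.001
[ 562.89695267 -118.40789406  188.09596551] -4.685840140913927 24.56199779960861 [-1.2383817   5.40621832  5.22796137]
```

It is crossing freely: ball at y' ≈ 25 with about 6 N. I'll continue.

```bash
python3 -m handwheel '[[0,[1,-5,1],[0,0,0]],[0,[1,-5,0],[0,0,0]],[0,[1,-5,0],[0,0,0]],[0,[1,-5,0],[0,0,0]],[0,[1,-5,0],[0,0,0]]]'
python3 -m handwheel '[[0,[1,-5,0],[0,0,0]],[0,[1,-5,0],[0,0,0]],[0,[1,-5,0],[0,0,0]],[0,[1,-5,-1],[0,0,0]],[0,[0,0,0],[0,0,0]]]'
python3 -m handwheel '[[0,[1,-4,-1],[0,0,0]],[0,[1,-4,0],[0,0,0]],[0,[0,-3,-1],[0,0,0]],[0,[0,-3,0],[0,0,0]],[0,[0,0,0],[0,0,0]]]'
python3 - <<'E'
from h import *
rs=[ray(c,ball(c,p)[0]) for c,p in((cam("scene"),(270,200)),(cam("side"),(335,275)))]
p=tri(rs); d=p[:2]-[572,-141.7]; print(p,d@[.983,.183],d@[-.183,.983],observe()["wrist_force"])
E
```

```text
time: 4.3
position: [562.8, -112.5, 181.2]
eef_rot: [-0.134, 1.566, 0.135]
wrist_force: [-1.3, 4.6, 5.5]
width: -0.003
time: 4.72
position: [566.5, -133.6, 179.9]
eef_rot: [-0.133, 1.567, 0.133]
wrist_force: [-0.2, 2.4, 3.3]
width: 0.0
time: 5.13
position: [568.3, -147.5, 177.7]
eef_rot: [-0.133, 1.567, 0.133]
wrist_force: [0.3, 3.2, 0.4]
width: -0.001
[ 619.26490357 -217.09941247  168.74270367] 32.663307729858666 -82.76709981410218 [0.15087131 4.12668972 1.18225473]
```

The red mask caught the spirit level, so that reading is wrong. I'll re-measure near the expected ball pixel.

```bash
cat >> h.py <<'E'
def bmeas(e,r=12):
    rs=[]
    for n in("scene","side"):
        c=cam(n); q=proj(c,e); b,a=ball(c,q,r); rs.append(ray(c,b)); print(n,np.round(q),b,a)
    p=tri(rs); d=p[:2]-[572,-141.7]; print("ball",np.round(p,1),"x' %.1f y' %.1f"%(d@[.983,.183],d@[-.183,.983]),"F",np.round(observe()["wrist_force"],1))
E
python3 - <<'E'
from h import *
bmeas([576,-177,187])
E
```

```text
scene [269. 195.] [269.  195.5] 134
side [333. 278.] [331.5 278.5] 310
ball [ 574.7 -177.1  185.5] x' -3.8 y' -35.3 F [-0.2  2.4  1. ]
```

```bash
python3 -m handwheel '[[0,[1,-3,0],[0,0,0]],[0,[0,-2,-1],[0,0,0]],[0,[1,-2,0],[0,0,0]],[0,[0,-1,0],[0,0,0]],[0,[0,0,0],[0,0,0]]]'
python3 - <<'E'
from h import *
bmeas([576,-185,184])
E
```

```text
time: 5.75
position: [570.2, -155.2, 176.6]
eef_rot: [-0.133, 1.567, 0.133]
wrist_force: [0.5, 3.3, 0.0]
width: 0.004
scene [267. 195.] [266. 196.] 132
side [335. 281.] [334.5 281. ] 318
ball [ 576.7 -184.9  183.3] x' -3.3 y' -43.3 F [ 0.4  3.3 -1. ]
```

Ball at y' ≈ -43, so the stick is in the right channel and level with the cross slot. I'll retreat, go up and round behind it.

```bash
python3 -m handwheel '[[0,[-3,14,0],[0,0,0]],[0,[0,0,30],[0,0,0]],[0,[0,0,32],[0,0,0]],[0,[-19,-26,0],[0,0,0]],[0,[-20,-27,0],[0,0,0]]]'
python3 -m handwheel '[[0,[0,0,0],[0,0,0]],[0,[0,0,-30],[0,0,0]],[0,[0,0,-33],[0,0,0]],[0,[0,0,0],[0,0,0]]]'
python3 - <<'E'
from h import *
bmeas([576,-185,184])
c=cam("side"); save("a2.png",cv2.resize(c[0][220:340,255:415],(640,480),interpolation=cv2.INTER_CUBIC))
s=observe(); d=s["position"][:2]-np.array([572,-141.7]); print(d@[.983,.183],d@[-.183,.983],s["position"])
E
```

```text
time: 6.27
position: [529.3, -193.8, 240.5]
eef_rot: [-0.137, 1.563, 0.135]
wrist_force: [0.2, -1.8, -0.8]
width: 0.001
time: 6.6
position: [525.8, -193.4, 171.2]
eef_rot: [-0.132, 1.573, 0.135]
wrist_force: [-1.6, 1.0, -0.9]
width: -0.002
scene [267. 195.] [266.5 195.5] 135
side [335. 281.] [330.5 277.5] 27
ball [ 575.7 -179.5  187.4] x' -3.3 y' -37.8 F [ 0.5 -0.7  0.7]
-52.105558120068885 -43.87126993128683 [ 528.79908816 -194.37246877  177.12450348]
```

View pics/a2.png

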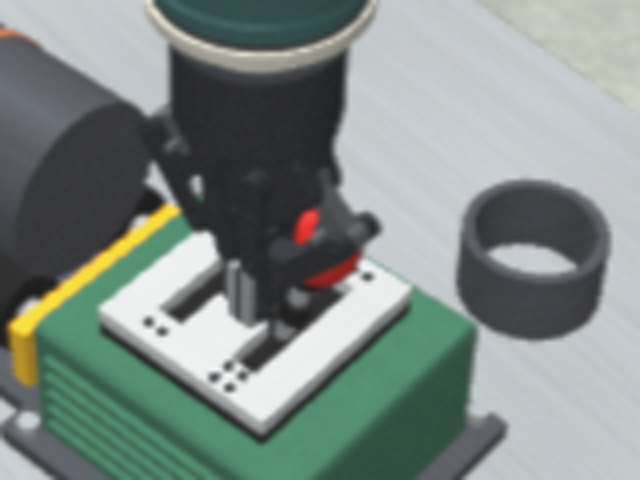

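The finger is behind the ball and the stick stands in the right channel at the cross. The ball is partly hidden in the side view, so its side reading there is unreliable. Now I push forward.

```bash
python3 -m handwheel '[[0,[6,1,0],[0,0,0]],[0,[5,1,0],[0,0,0]],[0,[3,0,0],[0,0,0]],[0,[3,1,0],[0,0,0]],[0,[3,1,0],[0,0,0]]]'
python3 -m handwheel '[[0,[4,1,0],[0,0,0]],[0,[4,1,0],[0,0,0]],[0,[4,1,-1],[0,0,0]],[0,[4,0,0],[0,0,0]],[0,[0,0,0],[0,0,0]]]'
python3 -m handwheel '[[0,[4,1,0],[0,0,0]],[0,[4,1,-1],[0,0,0]],[0,[4,1,0],[0,0,0]],[0,[4,0,-1],[0,0,0]],[0,[0,0,0],[0,0,0]]]'
python3 - <<'E'
from h import *
c=cam("scene"); q=proj(c,[596,-181,184]); b,a=ball(c,q,15); p=onz(c,b,182); d=p[:2]-[572,-141.7]; print(q,b,a,p,d@[.983,.183],d@[-.183,.983])
E
```

```text
time: 7.17
position: [548.7, -189.9, 176.2]
eef_rot: [-0.134, 1.567, 0.133]
wrist_force: [-3.8, -1.3, 2.7]
width: -0.001
time: 7.58
position: [564.9, -186.7, 174.7]
eef_rot: [-0.134, 1.567, 0.134]
wrist_force: [-3.5, -0.0, 2.6]
width: -0.004
time: 8.0
position: [581.0, -183.6, 172.6]
eef_rot: [-0.134, 1.567, 0.134]
wrist_force: [-3.6, -0.9, 3.0]
width: 0.003
[264.94061583 199.87438297] [264.  203.5] 145 [ 609.28562643 -177.76320075  182.        ] 30.052205045878907 -42.27339597615298
```

```bash
python3 -m handwheel '[[0,[4,1,-1],[0,0,0]],[0,[4,1,-1],[0,0,0]],[0,[4,0,0],[0,0,0]],[0,[3,1,-1],[0,0,0]],[0,[0,0,0],[0,0,0]]]'
python3 -m handwheel '[[0,[2,0,0],[0,0,0]],[0,[2,1,0],[0,0,0]],[0,[0,0,0],[0,0,0]]]'
python3 -m handwheel '[[0,[1,0,0],[0,0,0]],[0,[1,0,0],[0,0,0]],[0,[0,0,0],[0,0,0]]]'
```

```text
time: 8.47
position: [596.0, -180.4, 169.5]
eef_rot: [-0.134, 1.567, 0.134]
wrist_force: [-3.2, -0.6, 1.2]
width: 0.001
time: 8.72
position: [599.4, -179.5, 169.4]
eef_rot: [-0.134, 1.567, 0.134]
wrist_force: [-4.2, -0.7, -2.4]
width: 0.001
time: 8.97
position: [601.4, -179.8, 169.7]
eef_rot: [-0.134, 1.567, 0.134]
wrist_force: [-4.4, 0.8, -2.6]
width: 0.003
```

```bash
python3 -m handwheel '[[0,[1,0,0],[0,0,0]],[0,[1,0,0],[0,0,0]],[0,[0,0,0],[0,0,0]]]'
python3 -m handwheel '[[0,[1,0,0],[0,0,0]],[0,[1,0,0],[0,0,0]],[0,[0,0,0],[0,0,0]]]'
python3 - <<'E'
from h import *
c=cam("scene"); q=proj(c,[629,-174,176]); b,a=ball(c,q,15); p=onz(c,b,176); d=p[:2]-[572,-141.7]; print(q,b,a,p,d@[.983,.183],d@[-.183,.983])
E
```

```text
time: 9.22
position: [603.2, -179.9, 169.6]
eef_rot: [-0.134, 1.567, 0.134]
wrist_force: [-5.3, 0.1, -3.5]
width: 0.003
time: 9.47
position: [604.9, -179.8, 169.5]
eef_rot: [-0.133, 1.568, 0.134]
wrist_force: [-7.6, -0.0, -3.7]
width: 0.002
[262.31353442 209.76273791] [262.  210.5] 147 [ 632.18142416 -173.42941024  176.        ] 53.35185787033266 -42.20321089112904
```

The force is now rising at the stop. I'll push a little further to be sure it is home, then look.

```bash
python3 -m handwheel '[[0,[1,0,0],[0,0,0]],[0,[1,0,0],[0,0,0]],[0,[0,0,0],[0,0,0]]]'
python3 -m handwheel '[[0,[1,0,0],[0,0,0]],[0,[1,0,0],[0,0,0]],[0,[0,0,0],[0,0,0]]]'
```

```text
time: 9.77
position: [606.5, -179.7, 169.2]
eef_rot: [-0.133, 1.569, 0.134]
wrist_force: [-9.8, -0.0, -4.6]
width: 0.002
time: 10.02
position: [608.2, -179.7, 169.0]
eef_rot: [-0.133, 1.57, 0.134]
wrist_force: [-10.1, 0.3, -4.8]
width: 0.002
```

```bash
python3 -m handwheel '[[0,[1,0,0],[0,0,0]],[0,[1,0,0],[0,0,0]],[0,[0,0,0],[0,0,0]]]'
python3 - <<'E'
from h import *
c=cam("scene"); q=proj(c,[631,-174,176]); b,a=ball(c,q,15); p=onz(c,b,176); d=p[:2]-[572,-141.7]; print(q,b,a,p,d@[.983,.183],d@[-.183,.983],observe()["wrist_force"])
i=[cv2.resize(c[0][165:255,203:323],(400,300),interpolation=cv2.INTER_CUBIC)]
c=cam("side"); i.append(cv2.resize(c[0][235:325,290:410],(400,300),interpolation=cv2.INTER_CUBIC)); save("a3.png",np.hstack(i))
E
```

```text
time: 10.27
position: [609.8, -179.7, 168.7]
eef_rot: [-0.133, 1.571, 0.134]
wrist_force: [-13.3, 1.7, -6.4]
width: -0.002
[261.99600136 210.19641971] [262.  211.5] 146 [ 636.07319485 -171.58900295  176.        ] 57.51426299359891 -41.106284558056274 [-13.32308795   1.12224885  -6.93677469]
```

View pics/a3.png

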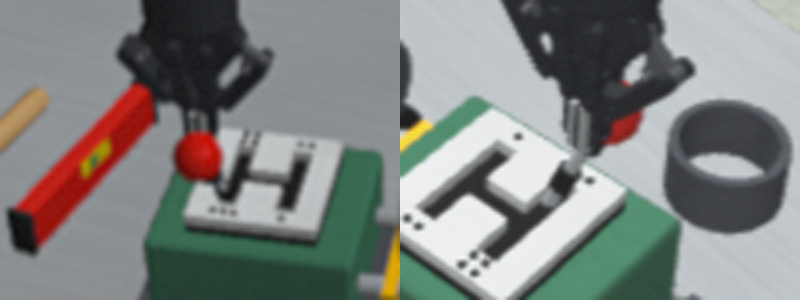

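The rod is at the far end of the third slot, by the three dots, with about 15 N against the stop. I'll back off and check after springback.

```bash
python3 -m handwheel '[[0,[-6,-1,0],[0,0,0]],[0,[-15,-3,0],[0,0,0]],[0,[-20,-4,0],[0,0,0]],[0,[0,0,40],[0,0,0]],[0,[-30,0,40],[0,0,0]]]'
python3 -m handwheel '[[0,[-40,0,10],[0,0,0]],[0,[-40,0,0],[0,0,0]],[0,[-40,0,0],[0,0,0]],[0,[0,0,0],[0,0,0]],[0,[0,0,0],[0,0,0]]]'
python3 - <<'E'
from h import *
bmeas([630,-174,176],12)
i=[]
c=cam("scene"); i.append(cv2.resize(c[0][165:315,153:353],(400,300),interpolation=cv2.INTER_CUBIC))
c=cam("side"); i.append(cv2.resize(c[0][235:325,290:410],(400,300),interpolation=cv2.INTER_CUBIC)); save("a4.png",np.hstack(i))
print(np.round(observe()["wrist_force"],1),observe()["position"])
E
```

```text
time: 10.78
position: [547.1, -187.5, 244.1]
eef_rot: [-0.135, 1.566, 0.134]
wrist_force: [0.8, -0.1, 1.8]
width: -0.002
time: 11.2
position: [425.0, -188.1, 254.4]
eef_rot: [-0.133, 1.563, 0.133]
wrist_force: [-0.2, 0.6, -0.4]
width: -0.003
scene [262. 210.] [262.  210.5] 140
side [352. 269.] [351.  268.5] 283
ball [ 630.7 -172.4  175.8] x' 52.1 y' -40.9 F [-0.1 -0.5 -0.3]
[-1.   0.6  0.5] [ 426.56811446 -187.88704015  253.32857099]
```

View pics/a4.png

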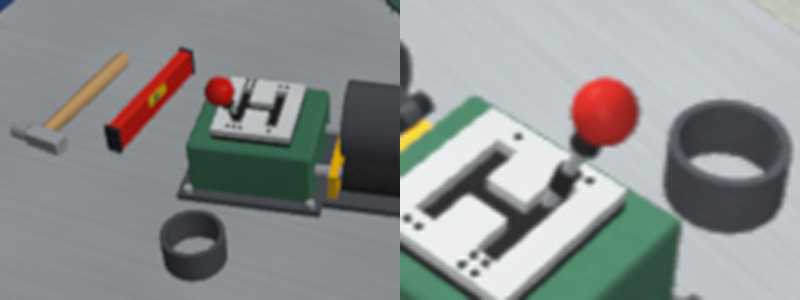

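The released ball is at x' ≈ 52 and y' ≈ -41, giving fore ≈ 0.32 and across ≈ 0.26. The level, hammer and ring look undisturbed and the arm is clear, so I'm handing in.

```bash
python3 -c "
from bench import *
print(hand_in())"
```

```text
the job is handed in; nothing more can be done
None
```

The gearstick is in third gear, fully home by my last measurement, and the job is handed in at about 11 s of the 67 s allowed.

**What I did:** The stick was already almost level with the cross slot (fore about -0.02), so it needed no push along the left channel. With shut fingertips I pushed it across to the right-hand channel at about 5–9 N. I went up and round behind it, then pushed it forward to the stop, where the force peaked at about 15 N. The arm then backed off about 200 mm.

**Last checks, after release:**
- **Stick:** the ball was about 52 mm forward and 41 mm right of the gate centre, so fore is about 0.32 and across about 0.26. The rod shows at the three-dot end of the slot.
- **Level, hammer, ring:** all looked undisturbed in the final picture. I judged this by eye and did not measure it.
- **Bin:** it was outside the final crop, but the arm never went near it.
- **Wrist force:** about zero.

**Readings that failed:** one ball reading during the crossing caught the red spirit level instead, and I repeated it. Two others, with the ball partly hidden or taken from one camera while pressing, were rough.

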